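Pack the doming kit into its tray

ROBOT

A 7-joint arm with a two-finger parallel gripper is mounted at the origin on the work surface. World frame = base frame: x ahead of the robot, y to its left, z up, the work surface at z = 0. Lengths are in m, angles in rad, forces in N, time in s.
With the tool pointing down it reaches from about 0.4 to 0.9 m from the base axis. Payload 5.5 kg.
Tool frame: the origin (TCP) lies at the very end of the fingers, on their centre line; the grasp point (between the pads) lies 19 mm behind it; z points along the fingers, x is the direction in which the jaws open and shut, and the axes are right-handed (so a half turn about z gives the same grasp; the last joint's range is limited). The gripper opens to 92 mm and grips with 3 to 60 N. Pads are 19 mm wide; open, the fingers measure 130 mm over their backs; the gripper's body (75 mm by 190 mm) begins 47 mm behind the grasp point.
Start: joints at [1.596, 0.501, -0.427, 1.55, 0.221, 1.138, -0.21], TCP at [0.153, -0.632, 0.227] pointing down, gripper open.
Joint ranges: [-2.88, 2.88], [-0.31, 2.03], [-1.54, 1.56], [0.2, 2.42], [-1.41, 4.55], [0.19, 2.02], [-2.57, 2.57]. Speed limits (rad/s): [2.57, 2.57, 3.14, 3.14, 3.14, 3.14, 3.14].

INTERFACE

Orientations are given as a unit quaternion [w, x, y, z].
In Python, from rig import readout, imaging, r gives the robot as it stands. The module is installed in compiled form; this text tells all that it offers.
- The arm moves only by the shell command python3 -m inch 'ROWS' [OPENING] [FORCE]. ROWS is JSON, a list of rows, each a list of 4 numbers: the shift along the tool's x, y, z in mm, then the turn about the tool's z in rad. In form: [[x, y, z, twist], ...]. A call has 1 to 20 rows; each row shifts and turns the commanded pose from where the row before left it, along the tool's axes as they then stand; what a row does not reach is not made up. A row lasts 1/12 s, in which the tool goes at most 41.7 mm and 7.16 degrees, less where a joint would pass 70% of its speed; a pose out of reach is approached as far as the arm can. A call is refused whole if a number of a shift passes 41.7 or a number of a turn 0.125, either way. A call with a gripper value outside its range is refused whole. OPENING is the opening, from 0 (shut) to 1 (fully open), set as the call begins (- or left out, the last holds). The fingers move at their own pace and stop on an object; FORCE is the grip in N (left out, the last holds). Time passes only in rows, so rows that do not move let the fingers close. It gives the time, the measured TCP pose, the force and the opening at its end, in the units of the state.
- readout.read_state(): the state, without advancing time (a new reading comes with each control period).
- imaging.get_image(name): name is "side" or "top" or "wrist"; returns the picture (420x560x3 uint8, blue, green, red); there is no depth.
- imaging.camera_info(name): a dict with "K" (3x3 intrinsics, pixels), "extrinsics" (4x4, takes a point from camera to world coordinates); the wrist camera has in their place "T_tool_cam" (4x4, takes a point from camera to tool coordinates, whose origin is the TCP and whose axes are the tool frame's). Camera axes: x right, y up, looking along -z (the intrinsics and any distortion apply to the point x, -y, -z); pixel columns grow to the right and rows downward; lengths in m; the calibration is good to about 2 mm. A picture is of the moment at which its call begins: read the wrist's pose just before it. camera_info takes no time and is no camera call.
- r.hand_in(): hands the job in, once; it reports no verdict.
Trained networks look in the newest picture that a camera, given by its name, has taken for a name from the list of things; names that differ only in an ending like _2 or _b are one class to them, and where a whole thing is asked for, a point or a joint stands for the part that bears it (a point fixed in the world has none). Each returns a list of dicts, best first, with "p" (0 to 1); they miss things now and then, are a little off and sometimes report something else, mostly with a low value. They report only what shows in the picture. A call takes as long as a camera call. They do not tell look-alikes from the thing itself.
- imaging.outline_of(target, camera): "region" (420x560 bool, what is visible of it) and "extent" ([left, top, width, height] in pixels, round what is visible of it).
The state is a dict: "time_s": time; "joint_pos": joint angles; "qd": joint speeds; "tau": joint torques, N m; "eef_pos": TCP position; "tcp_rot": TCP orientation; "force": force on the tool from outside, world axes, zero at the start; "moment": the same for the moment, N m; "gripper_width": finger opening in m.
Only numpy, scipy, OpenCV 4.12 (cv2) and the standard library are available. Lean on these libraries where they do the work, as an engineer would, in place of code of your own. Each camera call takes 0.05 s, during which the arm holds its last target. There are 200 camera calls.

TASK

Pack the doming kit away in its wooden tray: set the large square bench block, the grooved oblong swage block and the round doming die flat in the pockets of their own shapes, and push the thick punch down into the pair of spring clips until it snaps fully home. The small square block and the thin punch look alike but belong to another kit: leave them where they lie.

Things in the scene. Friction and masses are not known exactly. Their poses are not given: they have to be found in the camera images.
- bench_block_mid (a point): large square bench block: plain steel slab 50 x 50 mm, 20 mm high, flat on the table, 0.3 to 0.5 kg. The point is its centre, 10 mm above its underside; z up, x and y square to its sides.
- swage_block_mid (a point): oblong steel swage block, 70 mm long (its x), 34 mm wide (its y), 24 mm high, with four U grooves 9 mm deep across its top (they run along its y), 0.3 to 0.5 kg. The point is its centre, 12 mm above its underside.
- doming_die_mid (a point): round steel doming die, 50 mm in diameter, 20 mm high, with one bowl 38 mm wide sunk in its top, 0.2 to 0.3 kg. The point is its centre, 10 mm above its underside; z up.
- punch_mid (a point): thick doming punch lying on the table: eight-sided steel shank 16 mm across its flats and 66 mm long, then a short neck and a 15 mm ball at its +x end (86 mm overall), 0.10 to 0.15 kg. It rests on a flat and does not roll. The point is the middle of the shank, on its axis, 8 mm above its underside; x runs along the shank towards the ball.
- small_block_mid (a point): look-alike to leave: small square steel block 34 x 34 mm, 16 mm high. The point is its centre, 8 mm above the table.
- thin_punch_mid (a point): look-alike to leave: thin ball punch, eight-sided shank 9 mm across its flats and 46 mm long (61 mm overall). The point is the middle of its shank, 4.5 mm above the table.
- nest_square: fixed wooden insert 107 mm square, one of four set 2 x 2, 108 mm apart, in a dark wooden tray (232 mm square, walls 18 mm above the table). Square pocket 66 x 66 mm for the bench block. Origin: centre of the insert's underside, 6 mm above the table; pocket floor 6 mm and rim 12 mm above the origin. In the middle of all four sides finger notches 40 mm wide, down to the floor, run out to the edge.
- nest_round: fixed insert of the same size, in the same tray, with a round pocket 66 mm in diameter for the doming die. Origin, floor, rim and four 40 mm finger notches as in nest_square.
- nest_oblong: fixed insert of the same size, in the same tray, with an oblong pocket 86 mm along its x and 50 mm along its y for the swage block. Origin, floor and rim as in nest_square; 40 mm finger notches in the middle of the two long sides only (fingers that close along its y fit in them).
- clip_insert: fixed insert, same size, same tray. Two U-shaped spring clips in line along its x, 24 mm either side of its centre, 38 mm free between them for fingers. Origin: centre of underside; wooden top 6 mm above it. Flared lips 33 mm above it, 24 mm apart; below them leaves narrow to 10 mm: push the shank straight down (8 to 16 N) till it snaps. Home, its axis is 18 mm above the origin; before, 32 mm.
Not all that is in view belongs to the job. Leave any green or orange look-alike of the part that bears bench_block_mid alone.

How it is judged:
By the outcome, as a careful person would: the job done as asked, in the order asked, and still so for the second after the job is handed in, with the robot touching nothing.
It also fails if it takes over 99 s, if anything falls off the work surface, if the arm or the gripper's body presses on something with over 40 N, if the wrist force passes 120 N, or if a joint passes its speed limit or range.

## Working session

There is one attempt and no reset: what is moved stays moved. The work goes in short steps, Python scripts to look and compute and a shell command to move; the robot and the scene stay as the last step left them, time stands still between calls to the robot, and variables do not carry over. Pictures are saved under pics/ and viewed, about 12 in all and at most 16, crops included, and the job is handed in when it is done.

```bash
mkdir -p pics; ls
python3 - <<'E'
from rig import readout, imaging, r
import cv2,numpy as np
for n in("top","side","wrist"):
    i=imaging.camera_info(n); print(n,{k:np.round(v,3).tolist() if not isinstance(v,str) else v for k,v in i.items()})
a=imaging.get_image("top"); cv2.imwrite("pics/top0.png",a)
b=imaging.get_image("side"); cv2.imwrite("pics/side0.png",b)
s=readout.read_state(); print(s)
E
```

```text
pics
top {'K': [[505.608, 0.0, 271.769], [0.0, 505.608, 210.879], [0.0, 0.0, 1.0]], 'extrinsics': [[0.013, 0.998, -0.064, 0.473], [-1.0, 0.012, -0.01, -0.099], [-0.009, 0.064, 0.998, 1.128], [0.0, 0.0, 0.0, 1.0]]}
side {'K': [[456.769, 0.0, 283.53], [0.0, 456.769, 207.264], [0.0, 0.0, 1.0]], 'extrinsics': [[-0.885, 0.339, -0.318, 0.209], [-0.465, -0.67, 0.579, 0.567], [-0.017, 0.661, 0.751, 0.948], [0.0, 0.0, 0.0, 1.0]]}
wrist {'K': [[356.522, 0.0, 279.658], [0.0, 356.522, 213.839], [0.0, 0.0, 1.0]], 'T_tool_cam': [[1.0, -0.0, -0.001, 0.0], [-0.0, -0.954, -0.301, -0.083], [-0.001, 0.301, -0.954, -0.158], [0.0, 0.0, 0.0, 1.0]]}
{'time_s': 0.1, 'joint_pos': array([ 1.59620131,  0.50179515, -0.42682061,  1.5513337 ,  0.22080271,
        1.13831388, -0.21031729]), 'qd': array([ 4.80973233e-04, -3.68216483e-03,  3.13812078e-05, -1.72694201e-03,
        1.14461289e-03, -2.51224748e-03,  5.37675742e-04]), 'tau': array([-1.19008479e-02, -5.67874181e+01, -5.83872333e+00, -2.79908037e+01,
       -6.91235368e-02,  2.42570357e-02,  6.97537575e-05]), 'eef_pos': array([ 0.15293393, -0.63109825,  0.22576238]), 'tcp_rot': array([-5.83126335e-04,  7.86002371e-01, -6.18222830e-01, -6.81579962e-04]), 'force': array([ 0.26486946, -0.14836851, -0.0835303 ]), 'moment': array([0.02431205, 0.06523649, 0.02414887]), 'gripper_width': 0.09163545883232709}
```

View pics/top0.png

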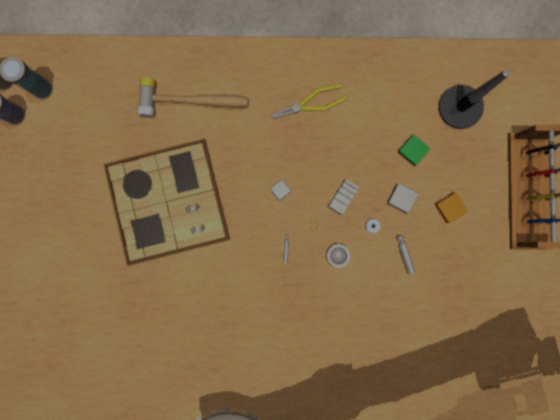

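View pics/side0.png

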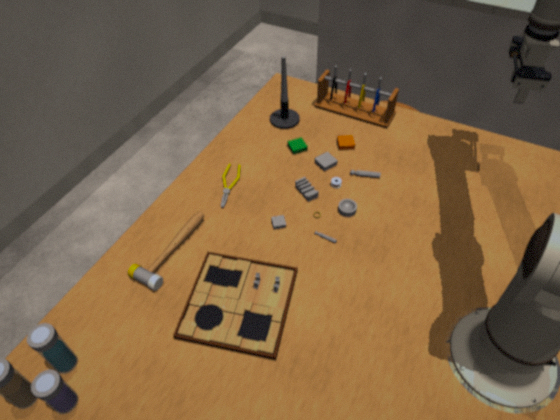

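```bash
cat > h.py <<'E'
from rig import readout, imaging, r
import cv2,numpy as np
from scipy.spatial.transform import Rotation as R
def T_tool(s=None):
    s=s or readout.read_state(); q=s["tcp_rot"]; T=np.eye(4)
    T[:3,:3]=R.from_quat([q[1],q[2],q[3],q[0]]).as_matrix(); T[:3,3]=s["eef_pos"]; return T
def cam(n):
    i=imaging.camera_info(n)
    return i["K"],(T_tool()@i["T_tool_cam"] if n=="wrist" else np.array(i["extrinsics"]))
def ray(C,uv,z):
    K,E=C; uv=np.atleast_2d(uv).astype(float)
    d=np.c_[(uv[:,0]-K[0][2])/K[0][0],-(uv[:,1]-K[1][2])/K[1][1],-np.ones(len(uv))]@E[:3,:3].T
    o=E[:3,3]; return (o+d*((z-o[2])/d[:,2])[:,None])[:,:2]
def proj(C,P):
    K,E=C; p=(np.atleast_2d(P)-E[:3,3])@E[:3,:3]
    return np.c_[K[0][0]*p[:,0]/-p[:,2]+K[0][2],K[1][1]*-p[:,1]/-p[:,2]+K[1][2]]
def rect(C,reg,z):
    c=max(cv2.findContours(reg.astype(np.uint8),cv2.RETR_EXTERNAL,cv2.CHAIN_APPROX_NONE)[0],key=len)[:,0]
    (x,y),(w,h),a=cv2.minAreaRect((ray(C,c,z)*1000).astype(np.float32))
    if w<h: w,h,a=h,w,a+90
    return np.round([x,y,w,h,(a+90)%180-90],1)   # centre mm, long, short, angle of long side deg
def find(name,n,z,k=3,pmin=.3):
    C=cam(n)
    for o in imaging.outline_of(name,n)[:k]:
        if o["p"]>=pmin: print(name,n,round(o["p"],2),[int(v) for v in o["extent"]],rect(C,o["region"],z),flush=True)
def moveto(x,y,yaw=None):
    """shift in tool axes (mm) and twist to reach world x,y (mm) / jaw axis angle yaw deg (mod 180)"""
    s=readout.read_state(); T=T_tool(s); d=np.array([x,y,0])-1000*T[:3,3]*[1,1,0]
    t=T[:3,:3].T@d; cur=np.degrees(np.arctan2(T[1,0],T[0,0]))
    print("t",round(s["time_s"],2),"tcp",np.round(1000*T[:3,3],1),"yaw",round(cur,1),"q7",round(s["joint_pos"][6],2),"shift tool",np.round(t,1),end=" ")
    if yaw is not None:
        dy=(yaw-cur+90)%180-90; print("twist rad",round(-np.radians(dy),3),end="")
    print()
E
python3 - <<'E'
from h import *
Z=dict(bench_block_mid=.02,swage_block_mid=.024,doming_die_mid=.02,punch_mid=.012,small_block_mid=.016,thin_punch_mid=.006,nest_square=.018,nest_round=.018,nest_oblong=.018,clip_insert=.012)
imaging.get_image("top")
for k,z in Z.items(): find(k,"top",z,4)
print(readout.read_state()["time_s"])
E
```

```text
bench_block_mid top 0.84 [400, 134, 25, 30] [ 684.2 -399.3   54.5   50.5  -40.1]
bench_block_mid top 0.79 [436, 193, 31, 29] [ 557.7 -481.    52.4   49.2  -57.5]
bench_block_mid top 0.65 [384, 178, 31, 33] [ 576.7 -374.4   54.4   53.5  -26.4]
swage_block_mid top 0.82 [328, 181, 28, 33] [ 577.7 -243.6   72.9   35.1  -30.5]
doming_die_mid top 0.8 [328, 248, 20, 18] [ 450.  -233.    50.2   47.8  -89.3]
punch_mid top 0.64 [399, 234, 15, 37] [ 454.7 -381.6   85.3   16.7   18.3]
small_block_mid top 0.71 [271, 178, 17, 17] [ 593.4 -106.2   33.5   33.1   40.3]
thin_punch_mid top 0.5 [103, 154, 61, 59] [603.2 216.2 112.4 109.9  15.8]
thin_punch_mid top 0.47 [282, 233, 9, 28] [ 464.7 -120.    59.9    9.    -3. ]
nest_square top 0.85 [122, 202, 52, 59] [498.  183.3 109.8 107.6 -75.2]
nest_round top 0.69 [106, 154, 61, 55] [601.8 212.  110.5 110.1 -74.4]
nest_round top 0.64 [270, 177, 18, 18] [ 593.5 -106.1   35.8   34.5  -52.3]
nest_oblong top 0.42 [272, 178, 16, 19] [ 593.4 -107.    32.9   32.8   45.5]
clip_insert top 0.97 [165, 188, 61, 64] [525.9  80.5 107.3 106.6 -75.2]
0.65
```

Run:
```python
from h import *
moveto(577,-374,-26.4);moveto(577,-374,63.6)
```

```text
t 0.65 tcp [ 153.1 -631.7  226.8] yaw -76.4 q7 -0.21 shift tool [-150.6 -472.6    0. ] twist rad -0.872
t 0.65 tcp [ 153.1 -631.7  226.8] yaw -76.4 q7 -0.21 shift tool [-150.6 -472.6    0. ] twist rad 0.699
```

```bash
cat >> h.py <<'E'
def plan(x,y,z=None,yaw=None,n=20):
    """equal rows (tool mm, rad) reaching world x,y,z mm and jaw yaw deg in n rows"""
    s=readout.read_state(); T=T_tool(s); p=1000*T[:3,3]; cur=np.arctan2(T[1,0],T[0,0])
    dy=0 if yaw is None else (np.radians(yaw)-cur+np.pi/2)%np.pi-np.pi/2
    M=np.zeros((2,2))
    for k in range(n):
        a=cur+dy*k/n; M+=np.array([[np.cos(a),np.sin(a)],[np.sin(a),-np.cos(a)]])
    v=np.linalg.solve(M,np.array([x,y])-p[:2])
    print("t",round(s["time_s"],2),"tcp",np.round(p,1),"yaw",round(np.degrees(cur),1),"w",round(s["gripper_width"]*1000,1),"F",np.round(s["force"],1),"\n  rows",n,"x",np.round([*v,0 if z is None else -(z-p[2])/n,-dy/n],3).tolist())
E
python3 - <<'E'
from h import *
plan(577,-374,200,-26.4,16)
E
```

```text
t 0.65 tcp [ 153.1 -631.7  226.8] yaw -76.4 w 92.2 F [ 1.5  0.2 -0.3] 
  rows 16 x [3.208, -31.843, 1.673, -0.055]
```

```bash
python3 -m inch '[[3.2,-31.8,1.7,-0.055],[3.2,-31.8,1.7,-0.055],[3.2,-31.8,1.7,-0.055],[3.2,-31.8,1.7,-0.055],[3.2,-31.8,1.7,-0.055],[3.2,-31.8,1.7,-0.055],[3.2,-31.8,1.7,-0.055],[3.2,-31.8,1.7,-0.055],[3.2,-31.8,1.7,-0.055],[3.2,-31.8,1.7,-0.055],[3.2,-31.8,1.7,-0.055],[3.2,-31.8,1.7,-0.055],[3.2,-31.8,1.7,-0.055],[3.2,-31.8,1.7,-0.055],[3.2,-31.8,1.7,-0.055],[3.2,-31.8,1.7,-0.055],[0,0,0,0],[0,0,0,0]]' 0.85 40
python3 - <<'E'
from h import *
C=cam("wrist");cv2.imwrite("pics/w1.png",imaging.get_image("wrist"))
find("bench_block_mid","wrist",.02,3)
print(proj(C,[[.577,-.374,.02]]))
plan(577,-374,100,-26.4,10)
E
```

```text
time_s: 2.15
eef_pos: [0.5772, -0.3694, 0.1997]
tcp_rot: [-0.001, 0.975, -0.222, 0.0]
force: [0.1, -0.6, 0.4]
gripper_width: 0.0781
bench_block_mid wrist 0.91 [279, 253, 61, 57] [ 559.8 -480.9   55.    54.6   32.3]
bench_block_mid wrist 0.82 [363, 137, 69, 62] [ 684.5 -402.8   55.4   51.4  -40.3]
[[280.16129469 194.43979237]]
t 2.25 tcp [ 574.7 -373.9  199.4] yaw -26.0 w 78.2 F [ 0.4 -1.3  0.1] 
  rows 10 x [0.211, -0.088, 9.939, 0.001]
```

View pics/w1.png

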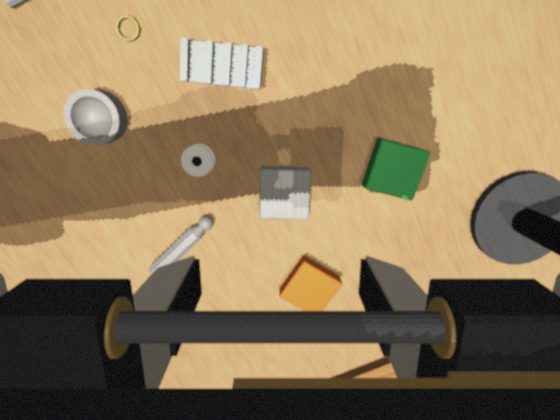

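Run:
```python
from h import *
C=cam("wrist")
print(1000*ray(C,[[285.5,193.5],[260,167],[310,167],[311,219],[261,219]],.02))
print(1000*ray(C,[[195,160]],.01))
p=1000*ray(C,[[285.5,193.5]],.02)[0]
plan(*p,4,-26.4,10)
```

```text
[[ 579.33204034 -380.26306331]
 [ 568.77717506 -346.12652662]
 [ 611.63562391 -367.03863629]
 [ 590.82830334 -415.0733975 ]
 [ 545.97569967 -393.17419673]]
[[ 513.63064351 -313.55996848]]
t 2.25 tcp [ 574.7 -373.9  199.4] yaw -26.0 w 78.2 F [ 0.4 -1.3  0.1] 
  rows 10 x [0.697, 0.371, 19.539, 0.001]
```

```bash
python3 -m inch '[[2,1,22,0],[2,1,22,0],[2.5,0.5,22,0],[0,0,22,0],[0,0,22,0],[0,0,22,0],[0,0,22,0],[0,0,22,0],[0,0,7,0],[0,0,6,0],[0,0,4,0],[0,0,2,0],[0,0,0,0]]' 0.85 40
python3 -m inch '[[0,0,0,0],[0,0,0,0],[0,0,0,0],[0,0,0,0],[0,0,0,0],[0,0,0,0],[0,0,0,0],[0,0,0,0]]' 0.3 40
python3 - <<'E'
from h import *
plan(498,183,120,15.8,16)
E
```

```text
time_s: 3.33
eef_pos: [0.5804, -0.3787, 0.0054]
tcp_rot: [0.0, 0.974, -0.225, 0.001]
force: [-1.1, 0.0, -0.0]
gripper_width: 0.0779
time_s: 4.0
eef_pos: [0.5797, -0.378, 0.0049]
tcp_rot: [0.0, 0.974, -0.225, -0.0]
force: [-2.6, 0.4, 4.2]
gripper_width: 0.0496
t 4.0 tcp [ 579.7 -378.     4.9] yaw -26.0 w 49.6 F [-2.6  0.4  4.2] 
  rows 16 x [-9.175, -35.048, -7.196, -0.046]
```

```bash
python3 - <<'E'
from h import *
plan(520,100,220,15.8,16)
E
python3 -m inch '[[0,0,-30,0],[0,0,-40,0],[0,0,-40,0],[0,0,-40,0],[0,0,-40,0],[0,0,-25,0]]' - 40
```

```text
t 4.0 tcp [ 579.7 -378.     4.9] yaw -26.0 w 49.6 F [-2.6  0.4  4.2] 
  rows 16 x [-7.188, -29.933, -13.446, -0.046]
time_s: 4.5
eef_pos: [0.5813, -0.3783, 0.2234]
tcp_rot: [0.0, 0.974, -0.224, 0.002]
force: [0.7, -1.3, -4.7]
gripper_width: 0.0495
```

```bash
python3 -m inch '[[-7.2,-30,0,-0.046],[-7.2,-30,0,-0.046],[-7.2,-30,0,-0.046],[-7.2,-30,0,-0.046],[-7.2,-30,0,-0.046],[-7.2,-30,0,-0.046],[-7.2,-30,0,-0.046],[-7.2,-30,0,-0.046],[-7.2,-30,0,-0.046],[-7.2,-30,0,-0.046],[-7.2,-30,0,-0.046],[-7.2,-30,0,-0.046],[-7.2,-30,0,-0.046],[-7.2,-30,0,-0.046],[-7.2,-30,0,-0.046],[-7.2,-30,0,-0.046],[0,0,0,0],[0,0,0,0]]'
python3 - <<'E'
from h import *
C=cam("wrist");cv2.imwrite("pics/w2.png",imaging.get_image("wrist"))
for n in("nest_square","nest_round","nest_oblong","clip_insert"):find(n,"wrist",.018,2)
plan(498,183,100,15.5,6)
E
```

```text
time_s: 6.0
eef_pos: [0.5171, 0.1031, 0.2192]
tcp_rot: [-0.0, 0.99, 0.144, -0.0]
force: [0.6, -1.1, -3.2]
gripper_width: 0.0497
nest_square wrist 0.81 [229, 37, 117, 117] [501.6 183.9 107.  107.  -75.2]
nest_round wrist 0.73 [339, 39, 125, 124] [605.7 209.2 110.7 108.   14.8]
nest_oblong wrist 0.57 [329, 156, 112, 99] [633.3 105.4 109.1 108.4  14.6]
clip_insert wrist 0.82 [230, 150, 104, 69] [525.3  95.4 105.5  73.   15.2]
t 6.25 tcp [519.   99.3 219.1] yaw 16.1 w 49.9 F [-0.2 -0.1 -3.4] 
  rows 6 x [0.441, -14.376, 19.858, 0.002]
```

View pics/w2.png

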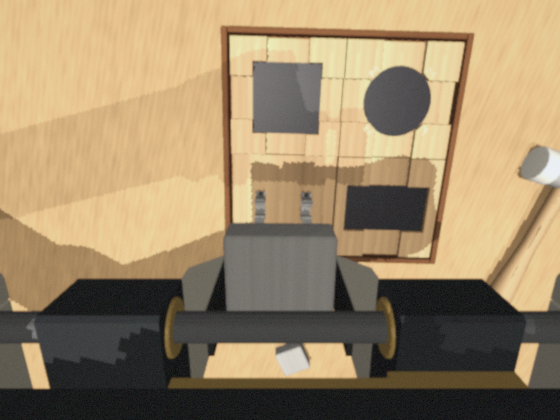

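Run:
```python
from h import *
plan(500.5,183.5,60,15,6)
```

```text
t 6.25 tcp [519.   99.3 219.1] yaw 16.1 w 49.9 F [-0.2 -0.1 -3.4] 
  rows 6 x [0.813, -14.345, 26.525, 0.003]
```

```bash
python3 -m inch '[[1,-14.3,20,0.003],[1,-14.3,20,0.003],[1,-14.3,27,0.003],[1,-14.3,27,0.003],[1,-14.3,27,0.003],[1,-14.3,27,0.003],[0,0,11,0],[0,0,5,0],[0,0,0,0]]'
python3 - <<'E'
from h import *
plan(500.5,183.5,17.5,15,6)
E
```

```text
time_s: 7.0
eef_pos: [0.5008, 0.1836, 0.0544]
tcp_rot: [0.0, 0.991, 0.132, -0.001]
force: [0.0, -0.8, -4.6]
gripper_width: 0.0497
t 7.0 tcp [500.8 183.6  54.4] yaw 15.1 w 49.7 F [ 0.  -0.8 -4.6] 
  rows 6 x [-0.058, -0.006, 6.155, 0.0]
```

```bash
python3 -m inch '[[0,0,12,0],[0,0,12,0],[0,0,7,0],[0,0,3,0],[0,0,2,0],[0,0,0,0]]'
python3 -m inch '[[0,0,0,0],[0,0,0,0],[0,0,0,0],[0,0,0,0],[0,0,-15,0],[0,0,-30,0],[0,0,-40,0],[0,0,-40,0],[0,0,-40,0],[0,0,-20,0],[0,0,0,0]]' 0.68
python3 - <<'E'
from h import *
plan(577.7,-243.6,200,59.5,18)
E
```

```text
time_s: 7.5
eef_pos: [0.5009, 0.1847, 0.0193]
tcp_rot: [0.0, 0.991, 0.132, -0.0]
force: [0.6, 0.4, -3.6]
gripper_width: 0.0497
time_s: 8.42
eef_pos: [0.5038, 0.187, 0.2109]
tcp_rot: [-0.0, 0.991, 0.132, 0.005]
force: [0.2, 0.8, 0.4]
gripper_width: 0.0625
t 8.42 tcp [503.8 187.  210.9] yaw 15.2 w 62.5 F [0.2 0.8 0.4] 
  rows 18 x [-11.063, 22.29, 0.608, -0.043]
```

```bash
python3 -m inch '[[-11,22.3,0.6,-0.043],[-11,22.3,0.6,-0.043],[-11,22.3,0.6,-0.043],[-11,22.3,0.6,-0.043],[-11,22.3,0.6,-0.043],[-11,22.3,0.6,-0.043],[-11,22.3,0.6,-0.043],[-11,22.3,0.6,-0.043],[-11,22.3,0.6,-0.043],[-11,22.3,0.6,-0.043],[-11,22.3,0.6,-0.043],[-11,22.3,0.6,-0.043],[-11,22.3,0.6,-0.043],[-11,22.3,0.6,-0.043],[-11,22.3,0.6,-0.043],[-11,22.3,0.6,-0.043],[-11,22.3,0.6,-0.043],[-11,22.3,0.6,-0.043],[0,0,0,0],[0,0,0,0]]' 0.68
python3 - <<'E'
from h import *
C=cam("wrist");cv2.imwrite("pics/w3.png",imaging.get_image("wrist"))
find("swage_block_mid","wrist",.024,2)
find("doming_die_mid","wrist",.02,2)
find("punch_mid","wrist",.012,2)
plan(577.7,-243.6,100,59.5,10)
E
```

```text
time_s: 10.08
eef_pos: [0.5755, -0.2463, 0.1932]
tcp_rot: [-0.001, 0.869, 0.495, 0.0]
force: [-0.8, 0.6, -0.3]
gripper_width: 0.0624
swage_block_mid wrist 0.72 [263, 157, 39, 76] [ 579.5 -242.1   72.4   32.9  -31.2]
doming_die_mid wrist 0.82 [188, 28, 62, 64] [ 452.3 -230.6   50.9   50.1   55.2]
punch_mid wrist 0.82 [47, 118, 88, 67] [ 457.1 -378.3   90.7   19.6   19.3]
t 10.28 tcp [ 575.5 -243.7  194. ] yaw 59.6 w 62.4 F [ 0.5 -0.1 -0.5] 
  rows 10 x [0.118, 0.188, 9.402, 0.0]
```

View pics/w3.png

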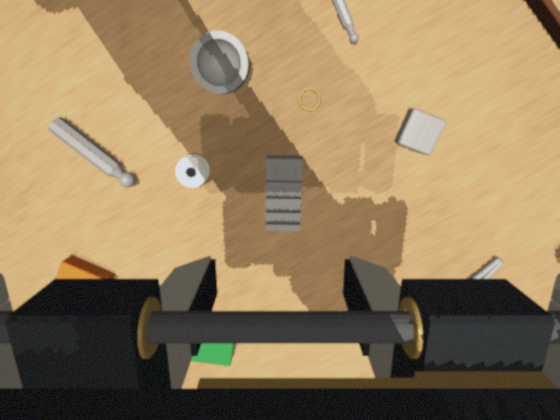

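```bash
python3 -m inch '[[1.4,1.2,20,0.005],[1.4,1.2,22,0.005],[0,0,22,0],[0,0,22,0],[0,0,22,0],[0,0,22,0],[0,0,22,0],[0,0,20,0],[0,0,8,0],[0,0,5,0],[0,0,4,0],[0,0,0,0]]'
python3 -m inch '[[0,0,0,0],[0,0,0,0],[0,0,0,0],[0,0,0,0],[0,0,0,0],[0,0,0,0],[0,0,0,0],[0,0,0,0]]' 0.15 40
python3 -m inch '[[0,0,-25,0],[0,0,-35,0],[0,0,-35,0],[0,0,-35,0],[0,0,-30,0],[0,0,0,0]]'
python3 - <<'E'
from h import *
plan(611,29,165,105,14)
plan(632,107,165,105,16)
E
```

```text
time_s: 11.28
eef_pos: [0.5797, -0.2437, 0.0052]
tcp_rot: [0.0, 0.87, 0.492, 0.0]
force: [-0.5, -0.7, -0.1]
gripper_width: 0.0627
time_s: 11.95
eef_pos: [0.5795, -0.2442, 0.0052]
tcp_rot: [0.0, 0.871, 0.492, 0.0]
force: [-0.7, -0.1, 5.1]
gripper_width: 0.0336
time_s: 12.45
eef_pos: [0.5828, -0.2441, 0.1707]
tcp_rot: [0.003, 0.87, 0.492, 0.003]
force: [2.6, 0.9, -4.0]
gripper_width: 0.0338
t 12.45 tcp [ 582.8 -244.1  170.7] yaw 59.0 w 33.8 F [ 2.6  0.9 -4. ] 
  rows 14 x [20.101, -1.321, 0.407, -0.057]
t 12.45 tcp [ 582.8 -244.1  170.7] yaw 59.0 w 33.8 F [ 2.6  0.9 -4. ] 
  rows 16 x [22.755, -0.586, 0.356, -0.05]
```

```bash
python3 -m inch '[[22.7,-0.6,0.4,-0.05],[22.7,-0.6,0.4,-0.05],[22.7,-0.6,0.4,-0.05],[22.7,-0.6,0.4,-0.05],[22.7,-0.6,0.4,-0.05],[22.7,-0.6,0.4,-0.05],[22.7,-0.6,0.4,-0.05],[22.7,-0.6,0.4,-0.05],[22.7,-0.6,0.4,-0.05],[22.7,-0.6,0.4,-0.05],[22.7,-0.6,0.4,-0.05],[22.7,-0.6,0.4,-0.05],[22.7,-0.6,0.4,-0.05],[22.7,-0.6,0.4,-0.05],[22.7,-0.6,0.4,-0.05],[22.7,-0.6,0.4,-0.05],[0,0,0,0],[0,0,0,0]]'
python3 - <<'E'
from h import *
C=cam("wrist");cv2.imwrite("pics/w4.png",imaging.get_image("wrist"))
for n in("nest_square","nest_round","nest_oblong","clip_insert"):find(n,"wrist",.018,1)
find("bench_block_mid","wrist",.032,1)
plan(632.3,106.5,60,105,6)
E
```

```text
time_s: 13.95
eef_pos: [0.627, 0.1083, 0.1566]
tcp_rot: [-0.001, 0.609, 0.794, -0.001]
force: [0.1, -0.3, -3.9]
gripper_width: 0.0335
nest_round wrist 0.61 [337, 139, 136, 126] [606.2 209.  108.9 108.1 -75.2]
nest_oblong wrist 0.89 [215, 140, 128, 119] [632.6 104.9 108.1 107.  -75.2]
clip_insert wrist 0.68 [207, 1, 139, 141] [532.1  78.2 106.6 103.1 -75.4]
bench_block_mid wrist 0.96 [382, 36, 81, 72] [505.3 181.   55.3  50.5 -75.3]
t 14.25 tcp [629.  104.8 157.8] yaw 104.7 w 33.6 F [-1.   0.6 -4.1] 
  rows 6 x [0.14, 0.6, 16.306, -0.001]
```

View pics/w4.png

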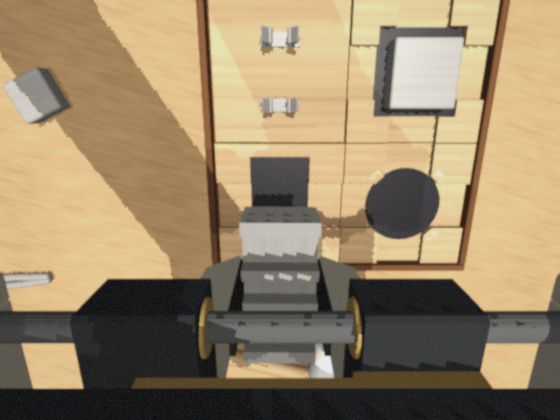

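```bash
python3 -m inch '[[0.1,1,16,0],[0,1,20,0],[0,1,20,0],[0,0.8,20,0],[0,0,20,0],[0,0,10,0],[0,0,9,0],[0,0,8,0],[0,0,8,0],[0,0,4,0],[0,0,3,0],[0,0,2,0],[0,0,0,0]]'
python3 - <<'E'
from h import *
plan(632.7,105.5,17.5,105,2)
E
```

```text
time_s: 15.33
eef_pos: [0.6326, 0.1074, 0.0184]
tcp_rot: [0.0, 0.61, 0.792, 0.0]
force: [0.3, 0.6, -5.2]
gripper_width: 0.0334
t 15.33 tcp [632.6 107.4  18.4] yaw 104.8 w 33.4 F [ 0.3  0.6 -5.2] 
  rows 2 x [-0.914, -0.199, 0.466, -0.002]
```

```bash
python3 -m inch '[[0,0,0.8,0],[0,0,0,0],[0,0,0,0],[0,0,0,0],[0,0,0,0],[0,0,-15,0],[0,0,-30,0],[0,0,-40,0],[0,0,-40,0],[0,0,-40,0],[0,0,-15,0],[0,0,0,0]]' 0.55
python3 - <<'E'
from h import *
plan(452,-231,200,15,18)
E
```

```text
time_s: 16.33
eef_pos: [0.6349, 0.1091, 0.2041]
tcp_rot: [0.003, 0.61, 0.792, 0.003]
force: [1.0, 0.0, 0.6]
gripper_width: 0.0504
t 16.33 tcp [634.9 109.1 204.1] yaw 104.8 w 50.4 F [1.  0.  0.6] 
  rows 18 x [-23.811, -0.278, 0.227, 0.087]
```

```bash
python3 -m inch '[[-23.8,-0.3,0.2,0.087],[-23.8,-0.3,0.2,0.087],[-23.8,-0.3,0.2,0.087],[-23.8,-0.3,0.2,0.087],[-23.8,-0.3,0.2,0.087],[-23.8,-0.3,0.2,0.087],[-23.8,-0.3,0.2,0.087],[-23.8,-0.3,0.2,0.087],[-23.8,-0.3,0.2,0.087],[-23.8,-0.3,0.2,0.087],[-23.8,-0.3,0.2,0.087],[-23.8,-0.3,0.2,0.087],[-23.8,-0.3,0.2,0.087],[-23.8,-0.3,0.2,0.087],[-23.8,-0.3,0.2,0.087],[-23.8,-0.3,0.2,0.087],[-23.8,-0.3,0.2,0.087],[-23.8,-0.3,0.2,0.087],[0,0,0,0],[0,0,0,0]]' 0.8
python3 - <<'E'
from h import *
C=cam("wrist");cv2.imwrite("pics/w5.png",imaging.get_image("wrist"))
find("doming_die_mid","wrist",.02,2)
find("punch_mid","wrist",.012,2)
plan(452,-231,5,15,10)
E
```

```text
time_s: 18.0
eef_pos: [0.4479, -0.2334, 0.1937]
tcp_rot: [0.0, 0.991, 0.13, -0.001]
force: [0.4, 0.5, -0.5]
gripper_width: 0.0737
doming_die_mid wrist 0.77 [259, 162, 52, 55] [ 453.4 -230.9   53.2   49.7  -76. ]
punch_mid wrist 0.67 [229, 308, 61, 3] [ 457.6 -370.    52.6    3.8   15.1]
t 18.15 tcp [ 450.4 -231.9  194.1] yaw 15.2 w 73.5 F [ 0.2 -0.3  0.4] 
  rows 10 x [0.176, -0.042, 18.913, 0.0]
```

View pics/w5.png

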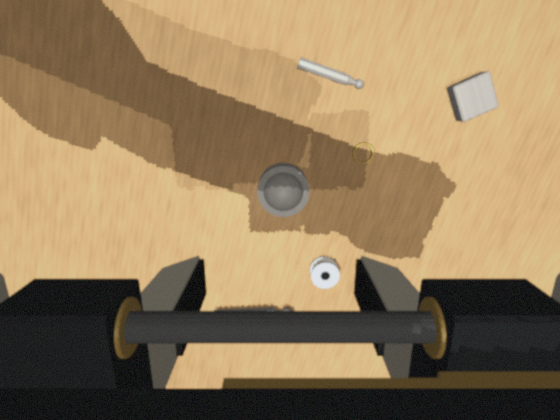

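```bash
python3 -m inch '[[1.2,0,20,0],[1.3,0,22,0],[0,0,22,0],[0,0,22,0],[0,0,22,0],[0,0,22,0],[0,0,22,0],[0,0,20,0],[0,0,8,0],[0,0,5,0],[0,0,4,0],[0,0,0,0]]'
python3 -m inch '[[0,0,0,0],[0,0,0,0],[0,0,0,0],[0,0,0,0],[0,0,0,0],[0,0,0,0],[0,0,0,0],[0,0,0,0]]' 0.3 30
python3 -m inch '[[0,0,-25,0],[0,0,-35,0],[0,0,-35,0],[0,0,-35,0],[0,0,-30,0],[0,0,0,0]]'
python3 - <<'E'
from h import *
plan(605,210.5,165,15,16)
E
```

```text
time_s: 19.15
eef_pos: [0.4525, -0.2316, 0.005]
tcp_rot: [-0.0, 0.991, 0.132, 0.0]
force: [-0.6, 1.0, -0.1]
gripper_width: 0.0731
time_s: 19.82
eef_pos: [0.452, -0.2324, 0.0055]
tcp_rot: [0.001, 0.991, 0.131, 0.0]
force: [-1.3, 0.0, 5.5]
gripper_width: 0.0493
time_s: 20.32
eef_pos: [0.4554, -0.2329, 0.1702]
tcp_rot: [0.003, 0.991, 0.131, 0.003]
force: [1.9, -0.5, -2.2]
gripper_width: 0.0491
t 20.32 tcp [ 455.4 -232.9  170.2] yaw 15.1 w 49.1 F [ 1.9 -0.5 -2.2] 
  rows 16 x [16.226, -24.337, 0.326, 0.0]
```

```bash
python3 -m inch '[[16.2,-24.3,0,0],[16.2,-24.3,0,0],[16.2,-24.3,0,0],[16.2,-24.3,0,0],[16.2,-24.3,0,0],[16.2,-24.3,0,0],[16.2,-24.3,0,0],[16.2,-24.3,0,0],[16.2,-24.3,0,0],[16.2,-24.3,0,0],[16.2,-24.3,0,0],[16.2,-24.3,0,0],[16.2,-24.3,0,0],[16.2,-24.3,0,0],[16.2,-24.3,0,0],[16.2,-24.3,0,0],[0,0,20,0],[0,0,20,0],[0,0,10,0],[0,0,0,0]]'
python3 - <<'E'
from h import *
plan(605.3,210,60,15,4)
E
```

```text
time_s: 21.98
eef_pos: [0.5986, 0.2093, 0.111]
tcp_rot: [0.001, 0.991, 0.131, -0.003]
force: [-1.4, -0.7, -2.8]
gripper_width: 0.0491
t 21.98 tcp [598.6 209.3 111. ] yaw 15.1 w 49.1 F [-1.4 -0.7 -2.8] 
  rows 4 x [1.67, 0.264, 12.74, 0.0]
```

```bash
python3 -m inch '[[1.2,0.3,13,0],[1.2,0.3,13,0],[1.2,0.3,13,0],[1.2,0,12,0],[0,0,0,0]]'
python3 - <<'E'
from h import *
plan(605.3,210,19,15,4)
E
```

```text
time_s: 22.4
eef_pos: [0.6045, 0.2098, 0.0607]
tcp_rot: [0.001, 0.991, 0.131, -0.002]
force: [-1.0, -0.1, -3.0]
gripper_width: 0.0492
t 22.4 tcp [604.5 209.8  60.7] yaw 15.0 w 49.2 F [-1.  -0.1 -3. ] 
  rows 4 x [0.2, 0.009, 10.424, 0.0]
```

```bash
python3 -m inch '[[0.2,0,12,0],[0.2,0,12,0],[0,0,8,0],[0,0,5,0],[0,0,4,0],[0,0,1.5,0],[0,0,0,0]]'
python3 -m inch '[[0,0,0,0],[0,0,0,0],[0,0,0,0],[0,0,0,0],[0,0,-15,0],[0,0,-30,0],[0,0,-40,0],[0,0,-40,0],[0,0,-40,0],[0,0,-20,0],[0,0,0,0],[0,0,0,0]]' 0.68
python3 - <<'E'
from h import *
plan(446,-383,200,-71.2,20)
E
```

```text
time_s: 22.98
eef_pos: [0.6062, 0.2114, 0.0212]
tcp_rot: [-0.0, 0.991, 0.131, -0.0]
force: [-0.2, -0.6, -1.8]
gripper_width: 0.0492
time_s: 23.98
eef_pos: [0.6072, 0.2119, 0.2094]
tcp_rot: [-0.0, 0.991, 0.131, 0.002]
force: [0.3, -0.7, -0.3]
gripper_width: 0.0623
t 23.98 tcp [607.2 211.9 209.4] yaw 15.1 w 62.3 F [ 0.3 -0.7 -0.3] 
  rows 20 x [6.324, 33.334, 0.472, 0.075]
```

```bash
python3 -m inch '[[6.3,33.3,0.5,0.075],[6.3,33.3,0.5,0.075],[6.3,33.3,0.5,0.075],[6.3,33.3,0.5,0.075],[6.3,33.3,0.5,0.075],[6.3,33.3,0.5,0.075],[6.3,33.3,0.5,0.075],[6.3,33.3,0.5,0.075],[6.3,33.3,0.5,0.075],[6.3,33.3,0.5,0.075],[6.3,33.3,0.5,0.075],[6.3,33.3,0.5,0.075],[6.3,33.3,0.5,0.075],[6.3,33.3,0.5,0.075],[6.3,33.3,0.5,0.075],[6.3,33.3,0.5,0.075],[6.3,33.3,0.5,0.075],[6.3,33.3,0.5,0.075],[6.3,33.3,0.5,0.075],[6.3,33.3,0.5,0.075]]' 0.55
python3 -m inch '[[0,0,0,0],[0,0,0,0],[0,0,0,0]]'
python3 - <<'E'
from h import *
C=cam("wrist");cv2.imwrite("pics/w6.png",imaging.get_image("wrist"))
find("punch_mid","wrist",.012,2)
print(proj(C,[[.446,-.383,.008]]))
plan(446,-383,5,-71.2,10)
E
```

```text
time_s: 25.65
eef_pos: [0.4441, -0.3844, 0.1951]
tcp_rot: [-0.0, 0.814, -0.582, -0.001]
force: [-0.4, -0.5, 0.8]
gripper_width: 0.0506
time_s: 25.9
eef_pos: [0.4461, -0.383, 0.1957]
tcp_rot: [-0.0, 0.815, -0.58, -0.001]
force: [0.3, 0.4, -0.0]
gripper_width: 0.0505
punch_mid wrist 0.7 [275, 130, 18, 90] [ 459.3 -381.4   89.1   16.7   19. ]
[[279.4029718 188.7796907]]
t 26.0 tcp [ 447.5 -382.1  196.1] yaw -70.7 w 50.4 F [0.8 0.  0.4] 
  rows 10 x [0.034, 0.168, 19.108, 0.001]
```

View pics/w6.png

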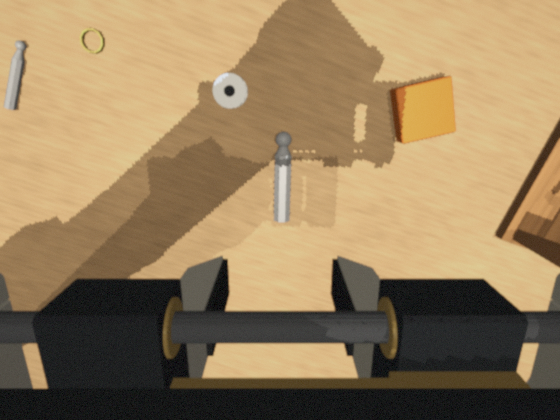

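Run:
```python
from h import *
C=cam("wrist"); u=np.array([np.cos(np.radians(18.8)),np.sin(np.radians(18.8))])
a,b=1000*ray(C,[[283.5,131],[282.5,221]],.008)
print(a,b,np.linalg.norm(a-b),a-53*u,b+33*u,np.degrees(np.arctan2(*(a-b)[::-1])))
plan(449,-385.3,5,-71.2,10)
```

```text
[ 501.87582298 -367.29920598] [ 416.56820839 -396.41024091] 90.13790246725704 [ 451.70341219 -384.37928783] [ 447.80763397 -385.77547297] 18.842093710670255
t 26.0 tcp [ 447.5 -382.1  196.1] yaw -70.7 w 50.4 F [0.8 0.  0.4] 
  rows 10 x [0.349, -0.041, 19.108, 0.001]
```

```bash
python3 -m inch '[[1.6,0,20,0.005],[1.6,0,22,0.004],[0,0,22,0],[0,0,22,0],[0,0,22,0],[0,0,22,0],[0,0,22,0],[0,0,20,0],[0,0,10,0],[0,0,6,0],[0,0,4,0],[0,0,1,0],[0,0,0,0]]'
python3 -m inch '[[0,0,0,0],[0,0,0,0],[0,0,0,0],[0,0,0,0],[0,0,0,0],[0,0,0,0],[0,0,0,0],[0,0,0,0]]' 0.0 60
python3 -m inch '[[0,0,-25,0],[0,0,-35,0],[0,0,-35,0],[0,0,-35,0],[0,0,-30,0],[0,0,0,0]]'
python3 - <<'E'
from h import *
plan(528.5,78,165,-75,16)
E
```

```text
time_s: 27.08
eef_pos: [0.4482, -0.387, 0.0041]
tcp_rot: [0.0, 0.812, -0.583, 0.001]
force: [-0.3, 0.9, 0.5]
gripper_width: 0.0503
time_s: 27.75
eef_pos: [0.4474, -0.3868, 0.0036]
tcp_rot: [0.0, 0.812, -0.583, 0.0]
force: [-0.2, 0.7, 1.9]
gripper_width: 0.0149
time_s: 28.25
eef_pos: [0.4511, -0.3891, 0.1701]
tcp_rot: [0.001, 0.812, -0.583, 0.005]
force: [1.4, -0.4, 0.5]
gripper_width: 0.0149
t 28.25 tcp [ 451.1 -389.1  170.1] yaw -71.4 w 14.9 F [ 1.4 -0.4  0.5] 
  rows 16 x [-26.529, -13.127, 0.321, 0.004]
```

```bash
python3 -m inch '[[-26.5,-13.1,0,0.004],[-26.5,-13.1,0,0.004],[-26.5,-13.1,0,0.004],[-26.5,-13.1,0,0.004],[-26.5,-13.1,0,0.004],[-26.5,-13.1,0,0.004],[-26.5,-13.1,0,0.004],[-26.5,-13.1,0,0.004],[-26.5,-13.1,0,0.004],[-26.5,-13.1,0,0.004],[-26.5,-13.1,0,0.004],[-26.5,-13.1,0,0.004],[-26.5,-13.1,0,0.004],[-26.5,-13.1,0,0.004],[-26.5,-13.1,0,0.004],[-26.5,-13.1,0,0.004],[0,0,0,0],[0,0,0,0],[0,0,0,0]]'
python3 - <<'E'
from h import *
K=imaging.camera_info("wrist")["K"]; Tc=imaging.camera_info("wrist")["T_tool_cam"]
def C(p,yaw):
    T=np.eye(4);a=np.radians(yaw);T[:3,:3]=np.array([[np.cos(a),np.sin(a),0],[np.sin(a),-np.cos(a),0],[0,0,-1]]);T[:3,3]=p;return K,T@Tc
for z in(.039,.03): print(z,1000*ray(C([.629,.1048,.1578],104.7),[[281,38],[280,106]],z).round(4),1000*ray(C([.519,.0993,.2191],16.1),[[260,205],[306,205]],z).round(4))
cv2.imwrite("pics/w7.png",imaging.get_image("wrist"))
for n in("nest_square","nest_round","nest_oblong","clip_insert"):find(n,"wrist",.018,1)
find("doming_die_mid","wrist",.032,1);find("swage_block_mid","wrist",.036,1)
plan(529,78,80,-75,4)
E
```

```text
time_s: 29.83
eef_pos: [0.5242, 0.0792, 0.1628]
tcp_rot: [0.001, 0.793, -0.609, -0.0]
force: [-0.4, -1.6, -1.0]
gripper_width: 0.015
0.039 [[507.2  74.2]
 [551.7  85.2]] [[504.8  80. ]
 [548.5  92.6]]
0.03 [[505.8  73.9]
 [551.8  85.2]] [[505.1  77.4]
 [549.9  90.3]]
nest_square wrist 0.59 [82, 133, 140, 119] [501.4 184.1 109.2 107.3 -74.9]
nest_round wrist 0.97 [61, 0, 152, 136] [600.  210.3 109.9  96.7 -75.1]
nest_oblong wrist 0.69 [208, 1, 140, 131] [628.1 106.4 107.2  96.  -75.2]
clip_insert wrist 0.83 [214, 127, 124, 117] [530.6  80.8 105.1 104.4 -75.2]
doming_die_mid wrist 0.66 [103, 17, 75, 74] [609.7 207.6  55.2  49.4 -75.2]
swage_block_mid wrist 0.95 [255, 4, 49, 105] [635.6 107.   71.3  34.7  14.4]
t 30.18 tcp [524.8  78.9 163.4] yaw -75.1 w 15.2 F [-0.5 -0.3 -1.5] 
  rows 4 x [0.476, -0.956, 20.858, -0.001]
```

View pics/w7.png

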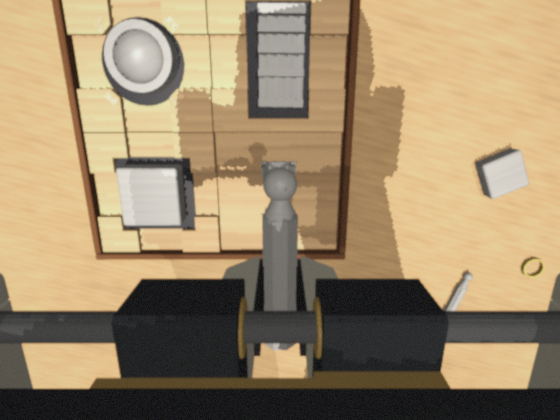

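Run:
```python
import cv2,numpy as np
a=cv2.imread("pics/w2.png")[140:240,210:350];b=cv2.imread("pics/w4.png")[0:140,200:360]
a=cv2.resize(a,None,fx=3,fy=3,interpolation=2);b=cv2.resize(b,None,fx=2.4,fy=2.4,interpolation=2)
o=np.zeros((340,800,3),np.uint8);o[:a.shape[0],:a.shape[1]]=a;o[:b.shape[0],415:415+b.shape[1]]=b[:340]
cv2.imwrite("pics/crop.png",o)
```

```text
(no output)
```

View pics/crop.png

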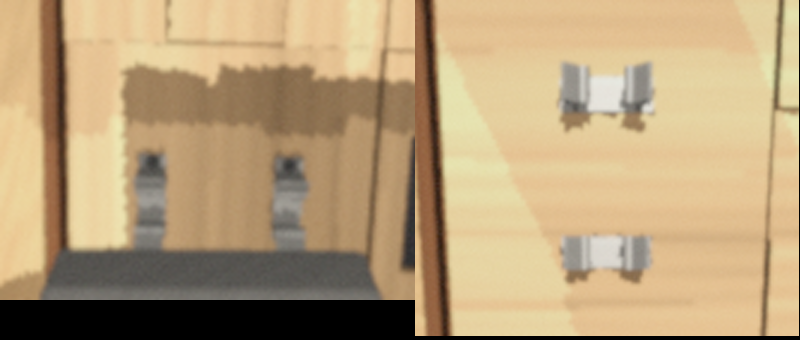

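```bash
python3 - <<'E'
from h import *
print(proj(cam("wrist"),[[.5527,.0855,.039],[.5560,.0864,.039]]))
E
python3 -m inch '[[0.2,-1.2,25,0],[0.2,-1.2,25,0],[0.2,-1.2,25,0],[0.2,-1,20,0],[0,0,5,0],[0,0,0,0],[0,0,0,0]]'
python3 - <<'E'
from h import *
cv2.imwrite("pics/w8.png",imaging.get_image("wrist")[40:340,180:380].repeat(2,0).repeat(2,1))
print(proj(cam("wrist"),[[.5527,.0855,.039],[.5560,.0864,.039]]))
plan(529.5,79.3,60,-75,4)
E
```

```text
[[280.04312712 172.41112306]
 [280.01627195 168.17981298]]
time_s: 30.77
eef_pos: [0.5298, 0.0803, 0.064]
tcp_rot: [-0.0, 0.793, -0.609, 0.0]
force: [1.2, -0.3, -0.9]
gripper_width: 0.0154
[[280.61263621 217.64414226]
 [280.58439124 211.618714  ]]
t 30.82 tcp [530.4  80.4  64.6] yaw -75.1 w 15.1 F [ 0.5 -0.1 -1. ] 
  rows 4 x [0.207, 0.283, 1.15, -0.0]
```

View pics/w8.png

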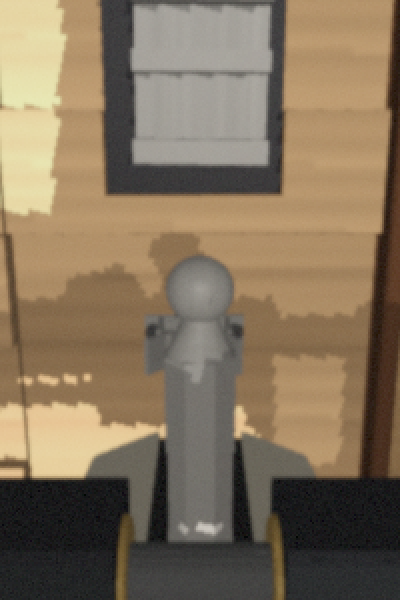

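```bash
python3 -m inch '[[-0.5,0.5,10,0],[-0.5,0.5,10,0],[0,0,6,0],[0,0,2,0],[0,0,0,0]]'
python3 -m inch '[[0,0,2,0],[0,0,2,0],[0,0,2,0],[0,0,2,0],[0,0,2,0],[0,0,0,0]]'
python3 -m inch '[[0,0,2,0],[0,0,2,0],[0,0,1,0],[0,0,0,0]]'
```

```text
time_s: 31.23
eef_pos: [0.5275, 0.0811, 0.0347]
tcp_rot: [0.0, 0.793, -0.609, -0.001]
force: [0.5, 0.7, -0.9]
gripper_width: 0.0146
time_s: 31.73
eef_pos: [0.5288, 0.0813, 0.0255]
tcp_rot: [-0.001, 0.793, -0.609, 0.0]
force: [0.8, 1.3, -0.2]
gripper_width: 0.0149
time_s: 32.07
eef_pos: [0.5272, 0.0808, 0.0197]
tcp_rot: [0.001, 0.793, -0.609, -0.001]
force: [-0.7, 1.1, -3.3]
gripper_width: 0.015
```

```bash
python3 -m inch '[[0,0,1,0],[0,0,1,0],[0,0,0,0]]'
python3 - <<'E'
from h import *
cv2.imwrite("pics/w9.png",imaging.get_image("wrist")[100:400,180:380].repeat(2,0).repeat(2,1))
print(readout.read_state()["force"],T_tool()[:3,3])
E
```

```text
time_s: 32.32
eef_pos: [0.5274, 0.0808, 0.0195]
tcp_rot: [0.001, 0.793, -0.609, -0.0]
force: [-4.9, -0.5, 13.3]
gripper_width: 0.0151
[-4.9381433   0.84554717 13.31372421] [0.52736212 0.08081132 0.01945296]
```

View pics/w9.png

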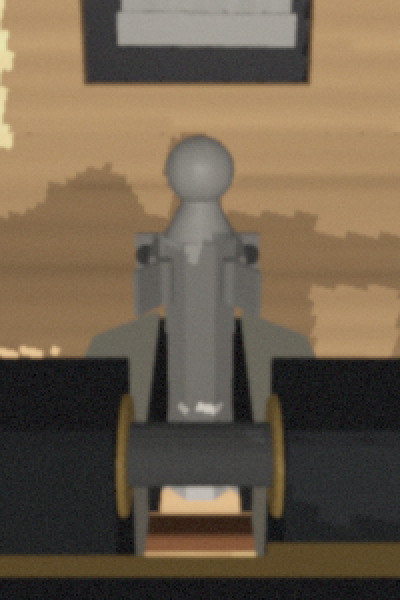

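```bash
python3 -m inch '[[0,0,1,0],[0,0,1,0],[0,0,0,0],[0,0,0,0]]'
python3 -m inch '[[0,0,-2,0],[0,0,0,0],[0,0,0,0],[0,0,0,0],[0,0,0,0],[0,0,0,0],[0,0,-10,0],[0,0,-20,0],[0,0,-40,0],[0,0,-40,0],[0,20,-40,0],[0,30,-20,0],[0,30,0,0],[0,0,0,0],[0,0,0,0]]' 0.4
python3 - <<'E'
from h import *
cv2.imwrite("pics/w10.png",imaging.get_image("wrist"))
C=cam("wrist")
for n,z in(("bench_block_mid",.032),("swage_block_mid",.036),("doming_die_mid",.032),("punch_mid",.03)):find(n,"wrist",z,1)
print(T_tool()[:3,3])
E
```

```text
time_s: 32.7
eef_pos: [0.5275, 0.0808, 0.0193]
tcp_rot: [0.001, 0.793, -0.609, 0.001]
force: [-12.0, -2.0, 31.7]
gripper_width: 0.015
time_s: 33.95
eef_pos: [0.4512, 0.0597, 0.1865]
tcp_rot: [0.001, 0.793, -0.609, 0.001]
force: [-0.4, -0.9, -0.0]
gripper_width: 0.0366
bench_block_mid wrist 0.66 [112, 68, 72, 63] [504.6 184.8  54.6  50.3 -75.1]
swage_block_mid wrist 0.96 [257, 0, 44, 13] [601.3  99.4  32.2   7.5 -75. ]
punch_mid wrist 0.7 [268, 35, 22, 110] [540.4  85.5  85.8  17.   15. ]
[0.45299227 0.06109882 0.18554072]
```

View pics/w10.png

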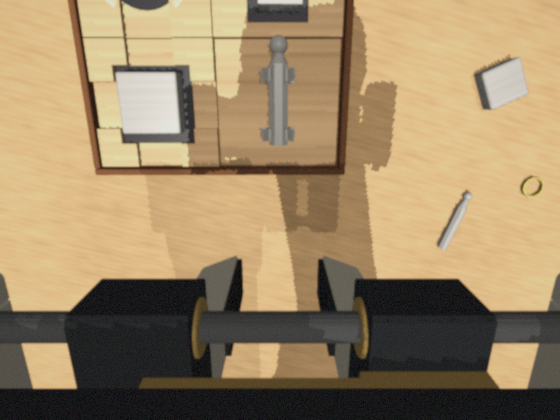

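Run:
```python
from h import *
imaging.get_image("top")
for n,z in(("bench_block_mid",.032),("swage_block_mid",.036),("doming_die_mid",.032),("small_block_mid",.016),("thin_punch_mid",.006)):find(n,"top",z,3)
print(readout.read_state()["time_s"],r.hand_in())
```

```text
bench_block_mid top 0.92 [435, 195, 32, 30] [ 556.1 -475.5   56.4   53.6  -56.7]
bench_block_mid top 0.78 [400, 134, 28, 28] [ 682.2 -397.4   54.1   51.5  -39.3]
swage_block_mid top 0.97 [170, 151, 26, 35] [630.4 104.   75.9  37.5  15.4]
small_block_mid top 0.78 [272, 179, 14, 16] [ 594.1 -106.4   32.9   31.4  -44.4]
the job is handed in; nothing more can be done
34.5 None
```

I put the bench block, swage block and doming die in their own pockets, in that order, then pushed the thick punch down into the spring clips. I handed the job in at 34.5 s of robot time.

**Blocks and die:** wrist pictures show all three lying flat inside their pockets. The bench block was seen again in the last wrist picture. The full view of the swage block and die was from just before I pressed the punch.

**Punch:** it came to a firm stop at about 31.7 N, with its axis about 24 mm above the table, which is the home height. The last wrist picture shows it held by both clips. The network measured it at 85.8 mm long against the expected 86 mm, assuming its top sits at home height.

**Look-alikes:** I never gripped any of them. The final top picture puts the small block, and the green and orange blocks, within about 6 mm of where they were first measured.

**Checks that fell short:**
- In the final top picture the network did not report the bench block or die in their pockets, nor the thin punch, so those rest on the wrist pictures.
- Clip position estimates differed by a few millimetres, so I corrected by about 1 mm from a close-up before pressing.

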